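# Fit the bench pin in its holder

## Robot

A 6-joint arm with a two-finger parallel gripper is mounted at the origin on the work surface. World frame = base frame: x ahead of the robot, y to its left, z up, the work surface at z = 0. Lengths are in m, angles in rad, forces in N, time in s.
With the tool pointing down it reaches from about 0.25 to 0.8 m from the base axis. Payload 8.5 kg.
Tool frame: the origin (TCP) lies between the finger pads; the fingertips stand 25 mm ahead of it and the grasp point (between the pads) lies 6 mm ahead of it; z points along the fingers, y is the line along which they close (so a half turn about z gives the same grasp; the last joint's range is limited). The gripper opens to 85 mm and grips with 20 to 120 N. Pads are 22 mm wide; open, the fingers measure 114 mm over their backs; the gripper's body (76 mm by 85 mm) begins 54 mm behind the grasp point. The pads swing forward as they close: fully open they stand 13 mm farther back than shut.
Start: joints at [1.12, 0.238, -0.013, 1.319, 0, 1.571], TCP at [0.229, 0.473, 0.256] pointing down, gripper open.
Joint ranges: [-2.66, 2.66], [-1.03, 1.9], [-1.14, 1.46], [-1.82, 2.27], [-1.45, 1.34], [-3.14, 3.14]. Speed limits (rad/s): [2.22, 2.22, 2.79, 3.14, 3.14, 3.14].

## Interface

Orientations are given as [roll, pitch, yaw] about the fixed x, y, z axes, in that order (R = Rz(yaw) Ry(pitch) Rx(roll)).
In Python, from cell import r, eyes, finder gives the robot as it stands. The module is installed in compiled form; this text tells all that it offers.
- The arm moves only by the tool servo_tool, never from a script. Its argument "targets" is a list of rows, each a list of 2 entries, a list of its own where there are three numbers: the shift along the tool's x, y, z in units of 40 mm (1.0 is 40 mm), then the turn about the tool's z in units of 6 degrees (1.0 is 6 degrees). In form: [[[tx, ty, tz], turn], ...]. A call has 1 to 10 rows; each row is the pose to reach, as a shift and turn from the pose commanded when the call began, along the tool's axes at that moment; what a row does not reach only later rows make up. A row lasts 1/8 s, in which the tool goes at most 62.5 mm and 10.7 degrees, less where a joint would pass 70% of its speed; a pose out of reach is approached as far as the arm can. A call with a gripper value outside its range is refused whole. "claw" is the opening, from 0 (shut) to 1 (fully open), set as the call begins (left out, the last holds). The fingers move at their own pace and stop on an object; "grip_force" is the grip in N (left out, the last holds). Time passes only in rows, so rows that repeat a pose let the fingers close. It gives the time, the measured TCP pose, the force, the opening and the grip force at its end, in the units of the state.
- r.get_obs(): the state, without advancing time (a new reading comes with each control period).
- eyes.read_camera(name): name is "scene" or "top" or "wrist"; returns a dict with "image" (480x640x3 uint8, red, green, blue), "camera_matrix" (3x3 intrinsics, pixels), "origin" and "attitude" of the camera in the world. Camera axes: x right, y up, looking along -z (the intrinsics and any distortion apply to the point x, -y, -z); pixel columns grow to the right and rows downward; lengths in m; the calibration is good to about 2 mm. A picture is of the moment at which its call begins. There is no depth.
- r.finish_job(): hands the job in; it is judged then, once.
Trained networks look in a picture, given as the dict that the camera call returned (one of the last four; its "shot" number tells which), for a name from the list of things; names that differ only in an ending like _2 or _b are one class to them, and where a whole thing is asked for, a point or a joint stands for the part that bears it (a point fixed in the world has none). Each returns a list of dicts, best first, with "p" (0 to 1); they miss things now and then, are a little off and sometimes report something else, mostly with a low value. They report only what shows in the picture. A call takes as long as a camera call. They do not tell look-alikes from the thing itself.
- finder.boxes_of(thing, picture): "position" ([x, y, z] in m, in world coordinates, good to about 4 mm: the middle of the surface that is visible of it).
- finder.regions_of(thing, picture): "region" (480x640 bool, what is visible of it).
- finder.mark_of(thing, picture): "position" ([x, y, z] in m, in world coordinates, good to about 4 mm: a listed point, or the origin of a listed thing).
The state is a dict: "time": time; "q": joint angles; "dq": joint speeds; "joint_efforts": joint torques, N m; "tool_pos": TCP position; "tcp_rot": TCP orientation; "contact_force": force on the tool from outside, world axes, zero at the start; "ft_torque": the same for the moment, N m; "finger_gap": finger opening in m; "grip_force": force on a finger pad.
Only numpy, scipy, OpenCV 4.12 (cv2) and the standard library are available. Lean on these libraries where they do the work, as an engineer would, in place of code of your own. Each camera call takes 0.05 s, during which the arm holds its last target. There are 200 camera calls.

## Task

Fit the jeweller's bench pin, which is stowed nose first in the pigeonhole rack with only its tenon showing. Draw it right out by the tenon, lay it on the bench, let go and take it afresh so that the tenon is free, then push the tenon level into the holder's mortise until the shoulders are fully home against the casting, and only then turn the clamp handle clockwise to its stop so that the pin is held straight and level. Leave the ring clamp, the hammer and the jar as they lie.

Things in the scene. Friction and masses are not known exactly. Their poses are not given: they have to be found in the camera images.
- pin_center (a point): the bench pin, flat pale beech, 160 mm long, 20 mm thick, about 0.13 kg; this point is its very middle. x axis along it towards the tenon, z up. Body 58 mm wide, parallel sides, from x = -80 mm (nose with a V notch; solid only for x > -42 mm) to x = +30 mm (the shoulders), then the tenon to x = +80 mm. Stowed, its underside is 10 mm above the bench
- pin_tenon (a point): point in the pin's tenon, 55 mm from the pin's centre, 25 mm from the tenon's end, at mid-thickness; axes as pin_center. The tenon is 50 mm long, 32 mm wide, 14 mm thick, centred in the pin's width and thickness, its last 8 mm reduced to 27 x 10 mm
- rack_front (a point): brown wooden pigeonhole rack (fixed), 130 mm deep, 170 wide, 48 high; this point: middle of its open front, 25 mm above the bench. x points into the rack, y along its front, z up. Two pigeonholes centred at y = -40 and +40 mm, each 70 mm wide, 30 high, floor 10 mm above the bench, roofed. One holds the pin, tenon 48 to 58 mm out of the front, the other a ring clamp
- mouth (a point): middle of the mortise's mouth in the front face of the fixed bench-pin holder, 65.5 mm above the bench. x points level into the mortise, y across, z up. Mortise 35 mm wide, 17 high, 54 deep, its first 6 mm flared 3.5 mm all round. Shoulders home: the pin's centre is 30 mm in front of this point, on its axis. A released pin sags a few degrees nose down until clamped
- clamp_grip (a point): clamp handle on top of the holder, 38 mm behind the mouth: a black upright bar 46 mm long, 12 thick, 26 high (100 to 126 mm above the bench) on a round steel hub of radius 12 mm; this point: the bar's centre, on its turning axis. x runs along the bar and turns with it
- clamp (a joint): angle of the clamp handle, rad: 0 loose (bar in line with the mortise), grows as it is turned clockwise seen from above, 1.4 at its stop, tight. Stays where it is left, takes about 0.1 N m. A pad in the mortise's roof comes down 3.8 mm over the turn and holds the tenon; turned far, it bars the empty mortise
- ringclamp_mid (a point): wooden ring clamp, a bystander: a dark round-edged bar 160 mm long, 26 mm wide, 25 mm thick with a brass band, in the other pigeonhole, its jaws standing about 55 mm out; this point is its middle
- hammer: hammer, a bystander lying on the bench well to the right of the holder, about 0.26 m long, head away from the robot; origin near its middle
- jar: glass jar with a metal lid, a bystander standing at the back of the bench: 64 mm across, 75 mm high; origin at the centre of its underside
- holder: the bench-pin holder: grey casting 90 mm wide, 80 deep, its top 90 mm above the bench, on a dark hardwood riser 120 mm wide, 120 long, 45 high, front faces flush. Origin on the bench under the middle of the casting, 40 mm behind the front face; x points back, the way the tenon goes in
There are look-alikes about, which are no part of the job. Several things have the shape of the holder; the one meant has the colours described above.

How it is judged:
On the way, in this order (a step that is already met when the one before it is completed fails the run):
1. the pin, drawn right out of the rack, lies on the bench (its centre under 18 mm high) and is let go (x of pin_center in the frame of rack_front below -0.08 m and height (world z) of pin_center below 0.018 m and angle between pin_center's own z axis and vertical below 0.1 rad and contact force between the fingers and pin below 0.2 N), for 0.1 s.
2. the tenon is in the mortise with the shoulders home (within 3.5 mm), the clamp handle not yet turned tight (below 0.7 rad) (x of pin_center in the frame of mouth above -0.0335 m and y of pin_center in the frame of mouth between -0.005 and 0.005 m and angle between the x axis of pin_center and the x axis of mouth, either way round below 0.12 rad and value of joint clamp below 0.7 rad and z of pin_center in the frame of mouth between -0.008 and 0.008 m), for 0.1 s.
At the end, for the whole second after the job is handed in: the pin's tenon is in the mortise with the shoulders within 3.5 mm of the casting, in line with it (within 5 mm sideways, 8 mm in height and 4 degrees), level within 2 degrees and at rest, and the clamp handle is turned to at least 1.2 of its 1.4 rad (x of pin_center in the frame of mouth above -0.0335 m and y of pin_center in the frame of mouth between -0.005 and 0.005 m and angle between the x axis of pin_center and the x axis of mouth, either way round below 0.07 rad and angle between pin_center's own z axis and vertical below 0.035 rad and value of joint clamp above 1.2 rad and linear speed of pin below 0.01 m/s and z of pin_center in the frame of mouth between -0.008 and 0.008 m); the robot touches nothing.
It fails at once if the ring clamp is shifted in its pigeonhole by more than 25 mm (distance of ringclamp_mid from where it was at the start of the episode above 0.025 m).
It fails at once if the hammer is moved by more than 25 mm (distance of hammer from where it was at the start of the episode above 0.025 m).
It fails at once if the jar is moved by more than 25 mm (distance of jar from where it was at the start of the episode above 0.025 m).
It also fails if it takes over 72 s, if anything falls off the work surface, if the arm or the gripper's body presses on something with over 40 N, if the wrist force passes 120 N, or if a joint passes its speed limit or range.

## Working session

There is one attempt and no reset: what is moved stays moved. The work goes in short steps, Python scripts to look and compute and a tool call to move; the robot and the scene stay as the last step left them, time stands still between calls to the robot, and variables do not carry over. Pictures are saved under pics/ and viewed, at most 10 in all, crops included, and the job is handed in when it is done.

Besides the shell and the picture viewer there is one more tool, called by a JSON object that holds its "fn" and its "kwargs". servo_tool: Moves the arm, as the interface text tells. Its arguments: {"type":"object","properties":{"targets":{"type":"array","items":{"type":"array"}},"claw":{"type":"number"},"grip_force":{"type":"number"}},"required":["targets"]}

```bash
mkdir -p pics; python3 - <<'E'
from cell import r, eyes, finder
import cv2, numpy as np
o=r.get_obs(); print(o)
ims=[]
for n in ("scene","top"):
    p=eyes.read_camera(n); cv2.imwrite(f"pics/{n}0.png",p["image"][:,:,::-1])
    print(n,p["origin"],p["attitude"],p["camera_matrix"],[k for k in p])
    for t in ("pin_center","pin_tenon","rack_front","mouth","clamp_grip","ringclamp_mid","hammer","jar","holder"):
        print(t,[(np.round(d["position"],4).tolist(),round(d["p"],2)) for d in finder.mark_of(t,p)][:5])
E
```

```text
{'time': 0.0, 'q': array([ 1.11999637e+00,  2.38802713e-01, -1.42424436e-02,  1.31917351e+00,
        2.87132501e-05,  1.57081928e+00]), 'dq': array([-7.42033442e-05,  1.92819867e-03, -2.66786887e-04, -1.34386469e-03,
        4.35966003e-04,  9.19971710e-04]), 'joint_efforts': array([ 4.72934698e-03, -5.38779616e+01,  3.46435511e+01,  1.84713397e-02,
        3.70472671e-04,  7.72943224e-06]), 'tool_pos': array([0.22857015, 0.4722299 , 0.25567068]), 'tcp_rot': array([-3.14017031e+00, -2.86805688e-05,  2.69076970e+00]), 'contact_force': array([ 0.51044402, -0.43343088, -0.20155283]), 'ft_torque': array([-0.01280187, -0.02304436, -0.00155949]), 'grip_force': 0.0, 'finger_gap': 0.08571327490088694}
scene [0.75013522 0.3303329  1.01671553] [ 0.53602595 -0.01544538  2.65077096] [[507.13688527   0.         311.81010114]
 [  0.         507.13688527 237.94980203]
 [  0.           0.           1.        ]] ['image', 'camera_matrix', 'origin', 'attitude', 'shot']
pin_center [([0.5731, -0.1896, -0.0014], 0.56)]
pin_tenon [([0.5264, 0.2518, 0.0178], 0.56)]
rack_front [([0.4812, 0.2821, 0.0249], 0
[... 1025 characters left out ...]
, 0.2782, 0.0235], 0.79)]
mouth [([0.5024, -0.6333, 0.066], 0.94), ([0.5394, -0.2001, 0.0668], 0.9), ([0.1856, -0.3707, 0.0683], 0.89), ([0.3219, -0.5802, 0.0668], 0.68), ([0.7407, -0.2021, 0.0665], 0.65)]
clamp_grip [([0.5404, -0.6314, 0.115], 0.7), ([0.5739, -0.1927, 0.1098], 0.67), ([0.3579, -0.5639, 0.1103], 0.66), ([0.4822, 0.2806, 0.0274], 0.65), ([0.7802, -0.201, 0.1073], 0.49)]
ringclamp_mid [([0.4374, 0.3011, 0.0186], 0.75)]
hammer [([0.4952, -0.3853, 0.0016], 0.89)]
jar [([0.7516, 0.1157, 0.0009], 0.64)]
holder [([0.5369, -0.629, 0.0001], 0.95), ([0.2242, -0.3728, -0.0018], 0.88), ([0.7779, -0.2006, 0.001], 0.83), ([0.5717, -0.19, -0.0007], 0.74), ([0.3594, -0.5637, 0.0006], 0.72)]
```

View pics/scene0.png

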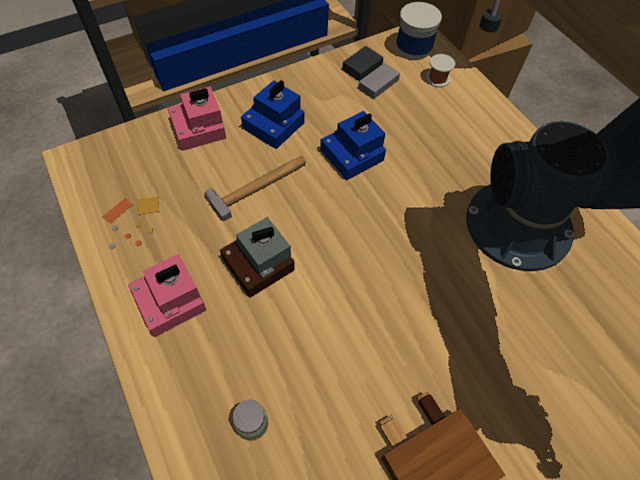

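View pics/top0.png

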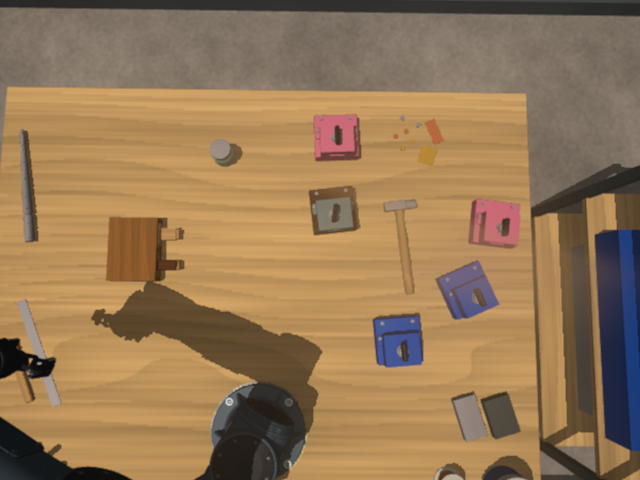

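The right holder is the grey casting on the dark-brown riser, at scene (260,255) and top (334,210). The pin's tenon shows at top (173,234) on the pale side of the rack, with the dark ring clamp beside it at (173,265). The rack front faces −y.

```bash
cat > h.py <<'E'
from cell import r, eyes, finder
import cv2, numpy as np
from scipy.spatial.transform import Rotation as R
def go(p,yaw):
    "tool-frame units for a world target; turn about tool z"
    o=r.get_obs(); T=R.from_euler('xyz',o["tcp_rot"]).as_matrix()
    d=T.T@(np.array(p)-o["tool_pos"])/0.04
    w=(o["tcp_rot"][2]-yaw+np.pi)%(2*np.pi)-np.pi
    print("t",round(o["time"],2),"units",np.round(d,3),"turn",round(np.degrees(w)/6,3), "q6",round(o["q"][5],2))
def shot(n,f=None):
    p=eyes.read_camera(n)
    if f: cv2.imwrite(f"pics/{f}.png",p["image"][:,:,::-1])
    return p
def ray(p,uv,z):
    "pixels -> world at height z"
    uv=np.atleast_2d(np.array(uv,float)); K=p["camera_matrix"]
    c=np.c_[(uv[:,0]-K[0,2])/K[0,0],-(uv[:,1]-K[1,2])/K[1,1],-np.ones(len(uv))]
    d=c@R.from_euler('xyz',p["attitude"]).as_matrix().T
    o=np.array(p["origin"]); return o+d*((z-o[2])/d[:,2])[:,None]
def marks(p,names):
    for t in names: print(t,[(np.round(d["position"],4).tolist(),round(d["p"],2)) for d in finder.mark_of(t,p)][:4])
E
python3 -c "
from h import *
go([0.51,0.22,0.25],-1.571)
print(np.shape(eyes.read_camera('wrist')['attitude']), R.from_euler('xyz',eyes.read_camera('wrist')['attitude']).as_matrix(), eyes.read_camera('wrist')['origin'])"
```

```text
t 1.0 units [-9.08  -2.619  0.157] turn -19.303 q6 1.57
(3,) [[ 0.43604283 -0.86013328 -0.2646458 ]
 [ 0.89992504  0.41635179  0.12956122]
 [-0.00125417 -0.29465562  0.95560268]] [0.16060851 0.50502045 0.37312786]
```

{"fn": "servo_tool", "kwargs": {"targets": [[[-1,-0.3,0],1.5],[[-2,-0.6,0],3],[[-3,-0.9,0],4.5],[[-4,-1.2,0],6],[[-5,-1.5,0],7.5],[[-6,-1.7,0],9],[[-7,-2,0],10.5],[[-8,-2.3,0.1],12],[[-9.08,-2.6,0.15],13.5],[[-9.08,-2.62,0.15],13.7]], "claw": 0.75, "grip_force": 40}}

```text
time: 2.4
tool_pos: [0.5117, 0.2181, 0.2497]
tcp_rot: [-3.142, 0.001, 1.251]
contact_force: [0.1, 0.3, -0.4]
finger_gap: 0.0644
grip_force: 0.0
```

{"fn": "servo_tool", "kwargs": {"targets": [[[0,0,0],1.5],[[0,0,0],3],[[0,0,0],4.5],[[0,0,0],6],[[0,0,0],7.5],[[0,0,0],9],[[0,0,0],10.5],[[0,0,0],12],[[0,0,0],13.5]]}}

```text
time: 3.52
tool_pos: [0.5275, 0.1118, 0.2504]
tcp_rot: [-3.03, 0.012, 0.152]
contact_force: [0.3, 0.9, -0.1]
finger_gap: 0.0641
grip_force: 0.0
```

{"fn": "servo_tool", "kwargs": {"targets": [[[0,0,0],1.5],[[0,0,0],3],[[0,0,0],4.5],[[0,0,0],6],[[0,0,0],7.5],[[0,0,0],9],[[0,0,0],10.5],[[0,0,0],12],[[0,0,0],13.5],[[0,0,0],13.5]]}}

```text
time: 4.78
tool_pos: [0.427, -0.1258, 0.2499]
tcp_rot: [-2.798, 0.185, -0.5]
contact_force: [0.2, 0.3, 0.3]
finger_gap: 0.064
grip_force: 0.0
```

```bash
python3 -c "
from h import *
o=r.get_obs();print(o['tool_pos'],o['tcp_rot'],o['finger_gap'])
p=shot('wrist','w1'); marks(p,['pin_tenon','pin_center','rack_front','ringclamp_mid'])
print(ray(p,[[320,240],[320,100],[100,240]],0.027))
"
```

```text
[ 0.42701825 -0.12580771  0.24987504] [-2.79773643  0.18461884 -0.50008088] 0.0639773515654192
pin_tenon [([0.5209, 0.2558, 0.0201], 0.76)]
pin_center [([0.5233, 0.3139, 0.0221], 0.97)]
rack_front [([0.4762, 0.2794, 0.0222], 0.58)]
ringclamp_mid [([0.4334, 0.3049, 0.0211], 0.85)]
[[ 0.39900042 -0.0203025   0.027     ]
 [ 0.51232947 -0.09166343  0.027     ]
 [ 0.51900811  0.26858345  0.027     ]]
```

View pics/w1.png

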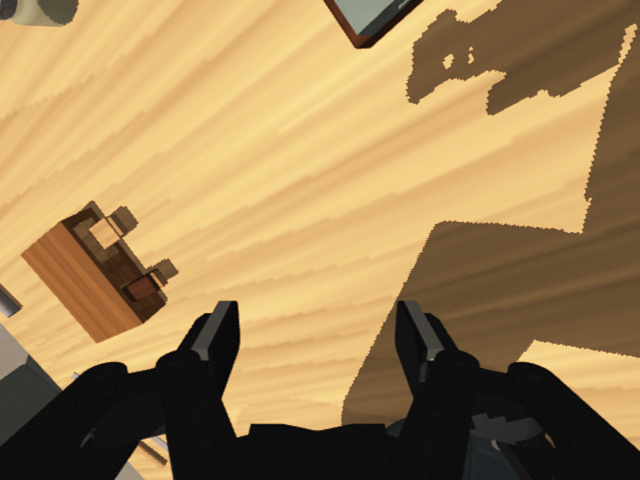

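The picture shows the tool tilted and moved away, with the rack at (90,270). The arm must have met a limit, so I'm checking the joints.

```bash
python3 -c "
from h import *
o=r.get_obs();print(o['q'],o['time'])
"
```

```text
[-0.49943424  0.22376376 -0.10916874  1.42174904  0.34308909  3.14040531] 5.025
```

{"fn": "servo_tool", "kwargs": {"targets": [[[0,0,0],-1.5],[[0,0,0],-3],[[0,0,0],-4.5],[[0,0,0],-6],[[0,0,0],-7.5],[[0,0,0],-9],[[0,0,0],-10.5],[[0,0,0],-12],[[0,0,0],-13.5],[[0,0,0],-13.5]]}}

```text
time: 6.28
tool_pos: [0.4281, -0.1251, 0.2498]
tcp_rot: [-2.895, -0.302, 0.846]
contact_force: [-0.3, 0.4, 0.5]
finger_gap: 0.0641
grip_force: 0.0
```

```bash
cat >> h.py <<'E'
def st():
    o=r.get_obs(); z=R.from_euler('xyz',o["tcp_rot"]).as_matrix()[:,2]; q=o["q"]; a=q[0]
    print("t",round(o["time"],2),"q",np.round(q,3),"pos",np.round(o["tool_pos"],4),"rpy",np.round(o["tcp_rot"],4))
    print("tilt radial",round(z[0]*np.cos(a)+z[1]*np.sin(a),4),"tangential",round(-z[0]*np.sin(a)+z[1]*np.cos(a),4),"pitch sum",round(q[1]-q[2]+q[3]-np.pi/2,4),"world z",np.round(z,3))
E
python3 -c "
from h import *
st()"
```

```text
t 6.28 q [-0.498  0.224 -0.109  1.422  0.343  1.728] pos [ 0.4281 -0.1251  0.2498] rpy [-2.8953 -0.3025  0.8456]
tilt radial -0.1726 tangential 0.3363 pitch sum 0.1843 world z [ 0.009  0.378 -0.926]
```

```bash
python3 -c "
from h import *
go([-0.01,-0.5,0.30],0)"
```

```text
t 6.28 units [-13.257  -3.249  -4.804] turn 8.074 q6 1.73
```

{"fn": "servo_tool", "kwargs": {"targets": [[[-1.33,-0.32,-0.48],0],[[-2.65,-0.65,-0.96],0],[[-3.98,-0.97,-1.44],0],[[-5.3,-1.3,-1.92],0],[[-6.63,-1.62,-2.4],0],[[-7.95,-1.95,-2.88],0],[[-9.28,-2.27,-3.36],0],[[-10.6,-2.6,-3.84],0],[[-11.93,-2.92,-4.32],0],[[-13.26,-3.25,-4.8],0]]}}

```text
time: 7.52
tool_pos: [-0.0121, -0.5015, 0.2999]
tcp_rot: [-2.895, -0.301, 0.841]
contact_force: [1.0, -0.3, 0.1]
finger_gap: 0.0636
grip_force: 0.0
```

```bash
python3 -c "
from h import *
st(); go([-0.01,-0.85,0.40],0)"
```

```text
t 7.53 q [-1.595  0.479  0.381  1.86   0.     0.668] pos [-0.0121 -0.5015  0.2999] rpy [-2.8946 -0.3013  0.8413]
tilt radial -0.3776 tangential 0.0004 pitch sum 0.3872 world z [ 0.01   0.377 -0.926]
t 7.53 units [-5.426  4.615 -5.605] turn 8.034 q6 0.67
```

{"fn": "servo_tool", "kwargs": {"targets": [[[-0.68,0.58,-0.7],0],[[-1.36,1.15,-1.4],0],[[-2.04,1.73,-2.1],0],[[-2.71,2.31,-2.8],0],[[-3.39,2.88,-3.5],0],[[-4.07,3.46,-4.2],0],[[-4.75,4.04,-4.9],0],[[-5.43,4.62,-5.6],0],[[-5.43,4.62,-5.6],0]]}}

```text
time: 8.65
tool_pos: [-0.0068, -0.7306, 0.2579]
tcp_rot: [-2.963, -0.225, 0.861]
contact_force: [0.5, 0.0, 0.4]
finger_gap: 0.0642
grip_force: 0.0
```

```bash
python3 -c "
from h import *
st(); go([-0.02,-1,0.4],0)"
```

```text
t 8.65 q [-1.582  1.048  1.458  2.267  0.005  0.677] pos [-0.0068 -0.7306  0.2579] rpy [-2.9632 -0.2254  0.8611]
tilt radial -0.2825 tangential 0.0055 pitch sum 0.2864 world z [ 0.009  0.282 -0.959]
t 8.65 units [-4.395  3.247 -5.312] turn 8.223 q6 0.68
```

```bash
python3 -c "
from h import *
go([-0.01,-0.76,0.33],0);go([-0.01,-0.76,0.43],0)"
```

```text
t 8.65 units [-0.191  0.076 -1.936] turn 8.223 q6 0.68
t 8.65 units [ 0.368 -0.356 -4.334] turn 8.223 q6 0.68
```

{"fn": "servo_tool", "kwargs": {"targets": [[[-0.1,0.04,-1],0],[[-0.2,0.08,-1.94],0],[[0.1,-0.15,-3.2],0],[[0.37,-0.36,-4.33],0],[[0.37,-0.36,-4.33],0]]}}

```text
time: 9.28
tool_pos: [-0.0093, -0.7206, 0.3304]
tcp_rot: [-3.028, -0.149, 0.873]
contact_force: [-0.5, -0.7, 0.2]
finger_gap: 0.0638
grip_force: 0.0
```

```bash
python3 -c "
from h import *
st(); go([-0.01,-0.85,0.45],0); go([-0.01,-0.8,0.55],0)"
```

```text
t 9.28 q [-1.585  0.948  1.457  2.267  0.005  0.674] pos [-0.0093 -0.7206  0.3304] rpy [-3.0276 -0.1486  0.873 ]
tilt radial -0.1859 tangential 0.0047 pitch sum 0.187 world z [ 0.007  0.186 -0.983]
t 9.28 units [-2.02   1.673 -3.54 ] turn 8.336 q6 0.67
t 9.28 units [-0.702  0.61  -5.764] turn 8.336 q6 0.67
```

{"fn": "servo_tool", "kwargs": {"targets": [[[-0.15,0.12,-1.2],0],[[-0.3,0.25,-2.4],0],[[-0.45,0.38,-3.5],0],[[-0.6,0.5,-4.6],0],[[-0.6,0.5,-4.6],0]]}}

```text
time: 9.9
tool_pos: [-0.009, -0.7077, 0.3866]
tcp_rot: [-3.077, -0.088, 0.878]
contact_force: [0.4, 0.1, -0.5]
finger_gap: 0.0644
grip_force: 0.0
```

```bash
python3 -c "
from h import *
st(); go([-0.01,-0.85,0.45],0); go([-0.01,-0.8,0.55],0)"
```

```text
t 9.9 q [-1.585  0.87   1.457  2.267  0.005  0.675] pos [-0.009  -0.7077  0.3866] rpy [-3.0774 -0.0877  0.8785]
tilt radial -0.1083 tangential 0.0048 pitch sum 0.1085 world z [ 0.006  0.108 -0.994]
t 9.9 units [-2.605  2.131 -1.961] turn 8.389 q6 0.67
t 9.9 units [-1.428  1.181 -4.311] turn 8.389 q6 0.67
```

{"fn": "servo_tool", "kwargs": {"targets": [[[-0.2,0.2,-1.5],0],[[-0.3,0.3,-3],0],[[-0.4,0.4,-4.5],0],[[-0.5,0.4,-5.8],0],[[-0.5,0.4,-6.4],0],[[-0.5,0.4,-6.4],0]]}}

```text
time: 10.65
tool_pos: [-0.0088, -0.6871, 0.4504]
tcp_rot: [-3.135, -0.017, 0.881]
contact_force: [0.3, -0.0, 0.6]
finger_gap: 0.0641
grip_force: 0.0
```

```bash
python3 -c "
from h import *
st(); go([-0.01,-0.7,0.5],0)"
```

```text
t 10.65 q [-1.586  0.778  1.456  2.267  0.005  0.675] pos [-0.0088 -0.6871  0.4504] rpy [-3.1346 -0.0165  0.8809]
tilt radial -0.0173 tangential 0.0048 pitch sum 0.0173 world z [ 0.005  0.017 -1.   ]
t 10.65 units [-0.247  0.172 -1.245] turn 8.412 q6 0.68
```

{"fn": "servo_tool", "kwargs": {"targets": [[[0,0,-0.6],0],[[0,0,-1.15],0],[[0,0,-1.15],0]]}}

```text
time: 11.02
tool_pos: [-0.0087, -0.677, 0.4765]
tcp_rot: [3.125, 0.013, 0.881]
contact_force: [-0.6, 0.5, 0.4]
finger_gap: 0.064
grip_force: 0.0
```

```bash
python3 -c "
from h import *
st(); go([0.3,-0.3,0.35],-1.6); go([0.05,-0.4,0.4],1.571)"
```

```text
t 11.03 q [-1.586  0.74   1.458  2.267  0.005  0.675] pos [-0.0087 -0.677   0.4765] rpy [3.1245 0.0135 0.8808]
tilt radial 0.0212 tangential 0.0049 pitch sum -0.0212 world z [ 0.005 -0.021 -1.   ]
t 11.03 units [12.223 -0.098  2.998] turn 23.69 q6 0.68
t 11.03 units [ 6.3   -3.307  1.773] turn -6.591 q6 0.68
```

{"fn": "servo_tool", "kwargs": {"targets": [[[-0.6,0.5,0],0],[[-1.23,1.02,0],0],[[-1.23,1.02,0],0]]}}

```text
time: 11.4
tool_pos: [-0.0078, -0.6833, 0.4606]
tcp_rot: [3.139, -0.005, 0.881]
contact_force: [0.7, 0.3, 0.9]
finger_gap: 0.0641
grip_force: 0.0
```

```bash
python3 -c "
from h import *
st()"
```

```text
t 11.4 q [-1.584  0.763  1.456  2.266  0.005  0.676] pos [-0.0078 -0.6833  0.4606] rpy [ 3.1393 -0.0052  0.8811]
tilt radial -0.0026 tangential 0.0051 pitch sum 0.0026 world z [ 0.005  0.003 -1.   ]
```

```bash
python3 -c "
from h import *
go([0.42,-0.22,0.33],3.14)"
```

```text
t 11.4 units [15.723  0.874  3.349] turn -21.571 q6 0.68
```

{"fn": "servo_tool", "kwargs": {"targets": [[[1.3,0.1,0.3],-1.5],[[2.6,0.2,0.6],-3],[[3.9,0.3,0.9],-4.5],[[5.2,0.3,1.2],-6],[[6.5,0.4,1.5],-7.5],[[7.8,0.5,1.8],-9],[[9.1,0.5,2.1],-10.5],[[10.4,0.6,2.4],-12],[[11.7,0.7,2.7],-13.5],[[13,0.8,3],-15]]}}

```text
time: 12.65
tool_pos: [0.3493, -0.3005, 0.3438]
tcp_rot: [3.139, 0.005, 2.457]
contact_force: [0.7, -0.6, -0.3]
finger_gap: 0.0639
grip_force: 0.0
```

```bash
python3 -c "
from h import *
st();go([0.42,-0.22,0.33],3.14)"
```

```text
t 12.65 q [-0.712  0.108  0.046  1.504  0.003 -0.028] pos [ 0.3493 -0.3005  0.3438] rpy [3.1386 0.0045 2.457 ]
tilt radial 0.0044 tangential 0.0031 pitch sum -0.0044 world z [ 0.005 -0.001 -1.   ]
t 12.65 units [-0.096  2.675  0.353] turn -6.522 q6 -0.03
```

{"fn": "servo_tool", "kwargs": {"targets": [[[0,0.6,0.1],-1.5],[[0,1.3,0.2],-3],[[-0.1,2,0.3],-4.5],[[-0.1,2.68,0.35],-6],[[-0.1,2.68,0.35],-6.5],[[-0.1,2.68,0.35],-6.5]]}}

```text
time: 13.4
tool_pos: [0.4198, -0.2215, 0.3303]
tcp_rot: [-3.141, 0.005, 3.133]
contact_force: [0.9, 0.5, -0.6]
finger_gap: 0.0641
grip_force: 0.0
```

```bash
python3 -c "
from h import *
st();p=shot('wrist','w2'); marks(p,['mouth','clamp_grip','holder']);go([0.52,0.20,0.2],1.571)"
```

```text
t 13.4 q [-0.487  0.133  0.041  1.474  0.002 -0.478] pos [ 0.4198 -0.2215  0.3303] rpy [-3.1415  0.0047  3.1328]
tilt radial 0.0043 tangential 0.0021 pitch sum -0.0043 world z [ 0.005 -0.    -1.   ]
mouth [([0.5304, -0.1968, 0.0644], 0.9)]
clamp_grip []
holder [([0.3595, -0.5622, -0.0018], 0.97), ([0.7773, -0.1996, -0.0001], 0.83), ([0.5745, -0.1948, 0.0029], 0.69), ([0.5411, -0.6319, -0.0021], 0.64)]
t 13.6 units [-2.384 10.578  3.271] turn 14.897 q6 -0.48
```

View pics/w2.png

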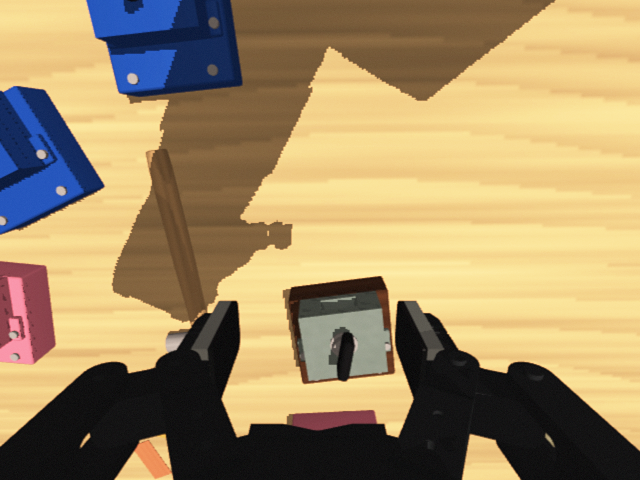

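Casting top: corners near (300,316), (388,306), (394,373) and (303,383). The mortise is in the front face at (340,300) and the black bar runs (350,338) to (344,378), nearly in line with the mortise. Now I'll measure the casting top's edges for yaw and position, and move on to the tenon.

```bash
cat >> h.py <<'E'
def quad(p,z,box,lo,hi):
    "min-area rectangle in world at height z of the pixels in an HSV range inside box (u0,v0,u1,v1)"
    m=cv2.inRange(cv2.cvtColor(p["image"],cv2.COLOR_RGB2HSV),np.array(lo),np.array(hi))
    k=np.zeros_like(m); k[box[1]:box[3],box[0]:box[2]]=1; m=cv2.morphologyEx(m*k,cv2.MORPH_OPEN,np.ones((3,3)))
    n,l,s,_=cv2.connectedComponentsWithStats(m); i=1+np.argmax(s[1:,4])
    c=max(cv2.findContours((l==i).astype(np.uint8),cv2.RETR_EXTERNAL,cv2.CHAIN_APPROX_NONE)[0],key=cv2.contourArea)[:,0]
    w=ray(p,c,z)[:,:2]; (cx,cy),(a,b),_=rect=cv2.minAreaRect((w*1000).astype(np.float32))
    return rect,cv2.boxPoints(rect)
E
python3 -c "
from h import *
p=shot('wrist')
im=cv2.cvtColor(p['image'],cv2.COLOR_RGB2HSV);print(im[350,320],im[330,375],im[375,330],im[310,310],im[300,335])
print(quad(p,0.09,(285,295,400,390),(40,0,110),(110,90,255)))
print(ray(p,[(300,316),(388,306),(394,373),(303,383)],.09))
"
```

```text
[ 38  26 160] [ 42  23 164] [ 39  25 164] [42 22 59] [ 41  27 163]
(((542.6371459960938, -224.82994079589844), (7.537777900695801, 7.234687328338623), 89.42107391357422), array([[ 538.9819 , -228.56209],
       [ 546.21625, -228.63518],
       [ 546.2924 , -221.0978 ],
       [ 539.05804, -221.0247 ]], dtype=float32))
[[ 0.53644686 -0.24242521  0.09      ]
 [ 0.52555642 -0.14879086  0.09      ]
 [ 0.60926187 -0.13818897  0.09      ]
 [ 0.62165196 -0.24111791  0.09      ]]
```

{"fn": "servo_tool", "kwargs": {"targets": [[[-0.2,1,0.3],1.5],[[-0.5,2.1,0.6],3],[[-0.7,3.2,0.9],4.5],[[-1,4.2,1.2],6],[[-1.2,5.3,1.5],7.5],[[-1.4,6.3,1.8],9],[[-1.6,7.4,2.1],10.5],[[-1.9,8.4,2.5],12],[[-2.2,9.5,2.9],13.5],[[-2.4,10.58,3.27],14.9]]}}

```text
time: 14.9
tool_pos: [0.5207, 0.2017, 0.1995]
tcp_rot: [3.136, 0.0, 1.566]
contact_force: [0.6, -1.6, -0.6]
finger_gap: 0.064
grip_force: 0.0
```

```bash
python3 -c "
from h import *
st();p=shot('wrist','w3'); marks(p,['pin_tenon','pin_center','rack_front','ringclamp_mid'])"
```

```text
t 14.9 q [ 0.371  0.316 -0.052  1.198 -0.002  1.946] pos [0.5207 0.2017 0.1995] rpy [3.1362e+00 3.0000e-04 1.5660e+00]
tilt radial 0.0049 tangential -0.0022 pitch sum -0.0049 world z [ 0.005 -0.    -1.   ]
pin_tenon [([0.5217, 0.2508, 0.0196], 0.61)]
pin_center []
rack_front [([0.4764, 0.2843, 0.0211], 0.87)]
ringclamp_mid []
```

View pics/w3.png

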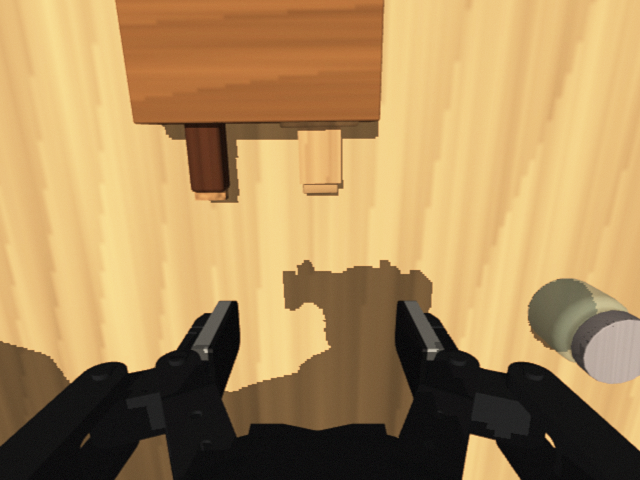

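Tenon: sides at u≈300–340 from (300,127) to (341,185), reduced end at row 193. Ring clamp jaws are at (208,190) on the left.

```bash
python3 -c "
from h import *
p=shot('wrist')
print(ray(p,[(299,130),(341,130),(303,184),(341,184)],.027))
print(ray(p,[(304,193),(338,193)],.025), ray(p,[(135,122),(379,120)],.048))
w=cv2.imread('pics/w2.png')[:,:,::-1].copy()
q=dict(p); q['image']=w
# pose of camera at w2 from TCP poses
T=lambda o,e: (np.array(o),R.from_euler('xyz',e).as_matrix())
o=r.get_obs(); t0,R0=T(o['tool_pos'],o['tcp_rot']); c0,C0=T(p['origin'],p['attitude'])
t1,R1=T([0.4198,-0.2215,0.3303],[-3.1415,0.0047,3.1328])
q['origin']=t1+R1@R0.T@(c0-t0); q['attitude']=R.from_matrix(R1@R0.T@C0).as_euler('xyz')
hsv=cv2.cvtColor(w,cv2.COLOR_RGB2HSV)
print(quad(q,0.09,(285,290,400,390),(25,10,110),(70,60,255)))
go([0.522,0.25,0.10],1.571)
"
```

```text
[[0.5066218  0.27353304 0.027     ]
 [0.53790955 0.27360245 0.027     ]
 [0.50924001 0.23341759 0.027     ]
 [0.53876267 0.2334636  0.027     ]]
[[0.5098986  0.2260597  0.025     ]
 [0.53668659 0.22609836 0.025     ]] [[0.39521269 0.27863295 0.048     ]
 [0.56246317 0.28032453 0.048     ]]
(((573.318359375, -192.09339904785156), (79.86665344238281, 95.11739349365234), 7.25488805770874), array([[ 527.69885, -149.95837],
       [ 539.7106 , -244.31427],
       [ 618.93787, -234.22842],
       [ 606.92615, -139.87253]], dtype=float32))
t 15.2 units [1.258 0.035 2.508] turn 0.015 q6 1.94
```

{"fn": "servo_tool", "kwargs": {"targets": [[[0.6,0.03,1],0],[[1.2,0.05,2],0],[[1.2,0.05,2.8],0],[[1.2,0.05,3.5],0],[[1.2,0.05,4.1],0],[[1.2,0.05,4.1],0]]}}

```text
time: 15.95
tool_pos: [0.5222, 0.2468, 0.0352]
tcp_rot: [3.139, 0.001, 1.571]
contact_force: [-0.0, -0.3, 0.9]
finger_gap: 0.0641
grip_force: 0.0
```

{"fn": "servo_tool", "kwargs": {"targets": [[[0,0,0],0],[[0,0,0],0],[[0,0,0],0],[[0,0,0],0],[[0,0,0],0]], "claw": 0, "grip_force": 40}}

```text
time: 16.58
tool_pos: [0.5238, 0.2485, 0.0375]
tcp_rot: [3.134, -0.0, 1.572]
contact_force: [0.1, -2.7, 7.1]
finger_gap: 0.0311
grip_force: 42.4
```

{"fn": "servo_tool", "kwargs": {"targets": [[[-0.1,0,-0.04],0],[[-0.4,0,-0.05],0],[[-0.8,0,-0.05],0],[[-1.2,0,-0.05],0],[[-1.6,0,-0.05],0],[[-2.0,0,-0.05],0],[[-2.5,0,-0.05],0],[[-3,0,-0.05],0],[[-3.6,0,-0.05],0],[[-4,0,-0.05],0]]}}

```text
time: 17.82
tool_pos: [0.523, 0.0867, 0.038]
tcp_rot: [3.137, 0.001, 1.571]
contact_force: [0.0, 0.1, -0.8]
finger_gap: 0.0312
grip_force: 41.5
```

```bash
python3 -c "
from h import *
st();p=shot('wrist','w4'); marks(p,['pin_tenon','pin_center','rack_front','ringclamp_mid']); p=shot('scene','s4');marks(p,['pin_tenon','pin_center'])"
```

```text
t 17.82 q [ 1.650e-01  4.120e-01 -3.690e-01  7.860e-01 -1.000e-03  1.735e+00] pos [0.523  0.0867 0.038 ] rpy [3.1369e+00 6.0000e-04 1.5713e+00]
tilt radial 0.0046 tangential -0.0014 pitch sum -0.0046 world z [ 0.005 -0.001 -1.   ]
pin_tenon [([0.5229, 0.0919, 0.0197], 0.97)]
pin_center [([0.5207, 0.1507, 0.0219], 0.85)]
rack_front []
ringclamp_mid []
pin_tenon [([0.5212, 0.0931, 0.0184], 0.66)]
pin_center [([0.5242, 0.1453, 0.0176], 0.94)]
```

View pics/w4.png

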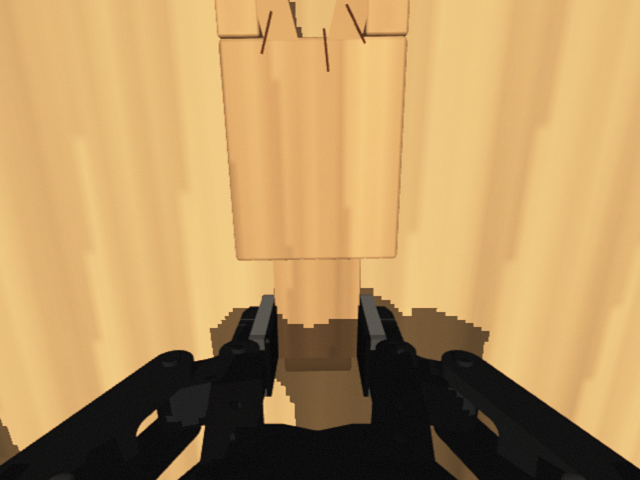

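The pin is clear of the rack and held straight by the tenon, with its shoulders at row 258 and tenon at (317,300). Now lower it and let go.

{"fn": "servo_tool", "kwargs": {"targets": [[[0,0,0.1],0],[[0,0,0.2],0],[[0,0,0.25],0],[[0,0,0.25],0]]}}

```text
time: 18.73
tool_pos: [0.523, 0.0885, 0.0279]
tcp_rot: [3.137, 0.0, 1.572]
contact_force: [-0.9, 0.4, -1.3]
finger_gap: 0.0306
grip_force: 41.6
```

{"fn": "servo_tool", "kwargs": {"targets": [[[0,0,0.03],0],[[0,0,0.05],0],[[0,0,0.05],0]]}}

```text
time: 19.1
tool_pos: [0.5232, 0.0884, 0.0271]
tcp_rot: [3.136, 0.0, 1.572]
contact_force: [-4.2, -2.2, 13.5]
finger_gap: 0.031
grip_force: 43.3
```

{"fn": "servo_tool", "kwargs": {"targets": [[[0,0,0],0],[[0,0,0],0],[[0,0,0],0],[[0,0,0],0],[[0,0,0],0],[[0,0,-0.5],0],[[0,0,-1],0],[[0,0,-2],0],[[0.8,0,-3],0],[[0.8,0,-3],0]], "claw": 0.75}}

```text
time: 20.35
tool_pos: [0.5244, 0.1222, 0.149]
tcp_rot: [3.131, -0.001, 1.574]
contact_force: [0.5, -0.2, 0.2]
finger_gap: 0.0643
grip_force: 0.0
```

```bash
python3 -c "
from h import *
st();p=shot('wrist','w5'); marks(p,['pin_tenon','pin_center'])
print(ray(p,[(320,240)],.02))
print(quad(p,0.02,(0,0,640,480),(8,40,180),(18,140,255)))
go([0.522,0.15,0.15],1.571)"
```

```text
t 20.35 q [ 2.290e-01  3.110e-01 -1.950e-01  1.053e+00 -1.000e-03  1.797e+00] pos [0.5244 0.1222 0.149 ] rpy [ 3.1309e+00 -1.3000e-03  1.5738e+00]
tilt radial 0.0107 tangential -0.0011 pitch sum -0.0107 world z [ 0.011  0.001 -1.   ]
pin_tenon [([0.5215, 0.0921, 0.0083], 0.92)]
pin_center [([0.5215, 0.1498, 0.0106], 0.72)]
[[0.52722352 0.12362117 0.02      ]]
(((418.92181396484375, 143.57264709472656), (245.07073974609375, 108.62431335449219), 86.28317260742188), array([[356.78052 ,  24.815826],
       [465.17633 ,  17.7742  ],
       [481.0631  , 262.32947 ],
       [372.6673  , 269.3711  ]], dtype=float32))
t 20.5 units [ 0.744  0.001 -0.119] turn 0.014 q6 1.8
```

View pics/w5.png

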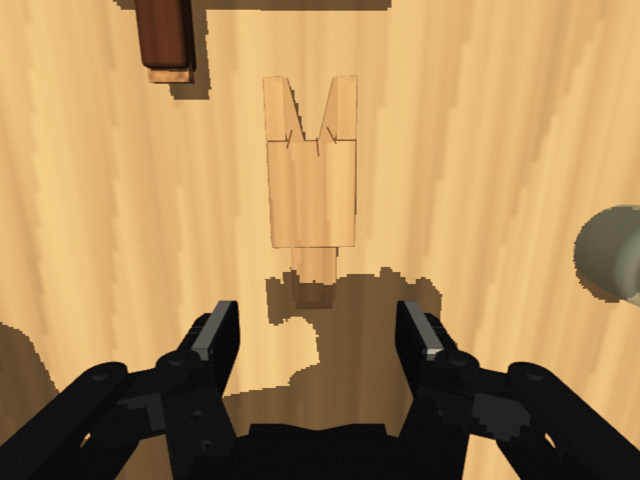

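The pin lies flat, free, straight along y: shoulders (272,247)–(355,246), nose corners (263,76)–(357,75).

```bash
python3 -c "
from h import *
p=shot('wrist');w=ray(p,[(272.5,247),(355.5,246),(263,76),(357,75)],.02);print(w)
s=w[:2].mean(0);n=w[2:].mean(0);d=(s-n)/np.linalg.norm(s-n);print(s,n,np.linalg.norm(s-n),'yaw',np.arctan2(d[1],d[0]),'centre',s-0.03*d)
c=s-0.03*d
go([c[0]-0.02*d[0],c[1]-0.02*d[1],0.10],1.571)"
```

```text
[[0.4914911  0.1174903  0.02      ]
 [0.54815767 0.11820376 0.02      ]
 [0.48948764 0.22475726 0.02      ]
 [0.54564425 0.22540545 0.02      ]]
[0.51982439 0.11784703 0.02      ] [0.51756594 0.22508136 0.02      ] 0.10725810732377516 yaw -1.5497386099328345 centre [0.5191927  0.14784038 0.02      ]
t 20.55 units [ 1.198 -0.078  1.122] turn 0.01 q6 1.8
```

{"fn": "servo_tool", "kwargs": {"targets": [[[0.6,0,0],0],[[1.2,0,0.5],0],[[1.2,0,1.2],0],[[1.2,0,1.9],0],[[1.2,0,2.6],0],[[1.2,0,3.0],0],[[1.2,0,3.1],0],[[1.2,0,3.1],0]], "claw": 0.97}}

```text
time: 21.55
tool_pos: [0.5229, 0.168, 0.0216]
tcp_rot: [3.138, 0.001, 1.572]
contact_force: [-0.1, 0.1, 0.8]
finger_gap: 0.083
grip_force: 0.0
```

{"fn": "servo_tool", "kwargs": {"targets": [[[0,0,0],0],[[0,0,0],0],[[0,0,0],0],[[0,0,0],0],[[0,0,0],0]], "claw": 0, "grip_force": 60}}

```text
time: 22.18
tool_pos: [0.5236, 0.1685, 0.023]
tcp_rot: [3.135, -0.0, 1.572]
contact_force: [-0.5, -0.7, 6.6]
finger_gap: 0.0569
grip_force: 64.6
```

{"fn": "servo_tool", "kwargs": {"targets": [[[0,0,-0.3],0],[[0,0,-1.2],0],[[-0.5,0,-2.4],0],[[-1,0,-3.4],0],[[-1,0,-3.4],0]]}}

```text
time: 22.8
tool_pos: [0.5243, 0.1279, 0.162]
tcp_rot: [3.13, -0.001, 1.571]
contact_force: [0.2, 0.1, -1.9]
finger_gap: 0.0567
grip_force: 64.7
```

```bash
python3 -c "
from h import *
st();go([0.40,-0.214,0.16],3.268)"
```

```text
t 22.8 q [ 0.24   0.303 -0.171  1.085 -0.002  1.811] pos [0.5243 0.1279 0.162 ] rpy [ 3.1302e+00 -1.0000e-03  1.5707e+00]
tilt radial 0.0113 tangential -0.0017 pitch sum -0.0113 world z [ 0.011  0.001 -1.   ]
t 22.8 units [-8.548e+00 -3.106e+00  6.000e-03] turn -16.208 q6 1.81
```

{"fn": "servo_tool", "kwargs": {"targets": [[[-0.9,-0.3,0],-1.6],[[-1.8,-0.6,0],-3.2],[[-2.7,-0.9,0],-4.9],[[-3.6,-1.2,0],-6.5],[[-4.5,-1.6,0],-8.1],[[-5.4,-1.9,0],-9.7],[[-6.3,-2.2,0],-11.4],[[-7.2,-2.6,0],-13],[[-8,-2.9,0],-14.6],[[-8.55,-3.1,0],-16.2]]}}

```text
time: 24.05
tool_pos: [0.3981, -0.2145, 0.157]
tcp_rot: [-3.141, 0.004, -3.01]
contact_force: [0.6, 0.4, -2.2]
finger_gap: 0.0566
grip_force: 64.6
```

```bash
python3 -c "
from h import *
st();p=shot('wrist','w6'); marks(p,['pin_tenon','pin_center','mouth','clamp_grip']); q=shot('top','t6');marks(q,['pin_tenon','pin_center','mouth','holder','clamp_grip'])
go([0.405,-0.2135,0.0785],3.268)"
```

```text
t 24.05 q [-0.496  0.171 -0.367  1.029  0.002 -0.627] pos [ 0.3981 -0.2145  0.157 ] rpy [-3.1412  0.0042 -3.0098]
tilt radial 0.0037 tangential 0.0022 pitch sum -0.0037 world z [ 0.004  0.    -1.   ]
pin_tenon []
pin_center [([0.4194, -0.2112, 0.1428], 0.55)]
mouth []
clamp_grip [([0.4137, -0.2092, 0.1468], 0.17)]
pin_tenon []
pin_center []
mouth [([0.184, -0.3726, 0.0686], 0.91), ([0.5355, -0.201, 0.069], 0.9), ([0.7431, -0.2011, 0.0644], 0.9), ([0.3242, -0.578, 0.0637], 0.85)]
holder [([0.5713, -0.1907, 0.0005], 0.96), ([0.7786, -0.201, 0.0003], 0.89), ([0.2243, -0.3721, -0.0013], 0.81), ([0.3596, -0.563, 0.0025], 0.72)]
clamp_grip [([0.5377, -0.6294, 0.1123], 0.64), ([0.3595, -0.5618, 0.1113], 0.54), ([0.7817, -0.2017, 0.1158], 0.52), ([0.229, -0.3712, 0.1122], 0.49)]
t 24.6 units [-0.135 -0.024  1.975] turn 0.008 q6 -0.62
```

View pics/w6.png

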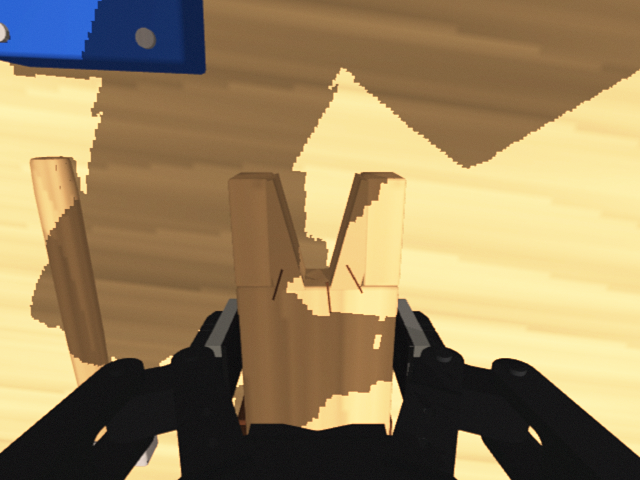

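Pin held squarely by the body, centred at u≈317. Cross-checking the holder pose with the two fixed cameras' first pictures before inserting.

```bash
python3 -c "
from h import *
for n,b in (('scene',(225,210,310,285)),('top',(300,180,362,240))):
    p=shot(n); p['image']=cv2.imread(f'pics/{n}0.png')[:,:,::-1].copy()
    h=cv2.cvtColor(p['image'],cv2.COLOR_RGB2HSV); u,v=(275,232) if n=='scene' else (347,222)
    c=h[v,u].astype(int); print(n,c)
    print(quad(p,0.09,b,(max(c[0]-25,0),0,int(c[2]*.8)),(c[0]+40,c[1]+45,255)))
"
```

```text
scene [ 64  17 104]
(((572.6768798828125, -192.34884643554688), (78.33301544189453, 87.47928619384766), 7.329570293426514), array([[ 528.25024, -153.96333],
       [ 539.4105 , -240.7278 ],
       [ 617.1035 , -230.73436],
       [ 605.94324, -143.9699 ]], dtype=float32))
top [ 23  45 130]
(((571.6498413085938, -188.28126525878906), (85.09335327148438, 103.28994750976562), 6.006906509399414), array([[ 523.93225, -141.3723 ],
       [ 534.74133, -244.09511],
       [ 619.36743, -235.19023],
       [ 608.55835, -132.46742]], dtype=float32))
```

{"fn": "servo_tool", "kwargs": {"targets": [[[0,0,0.7],0],[[0,0,1.4],0],[[-0.1,0,1.9],0],[[-0.1,0,1.97],0],[[-0.1,0,1.97],0]]}}

```text
time: 25.32
tool_pos: [0.4035, -0.2133, 0.0791]
tcp_rot: [-3.141, 0.005, -3.015]
contact_force: [0.5, 0.7, -1.9]
finger_gap: 0.0568
grip_force: 64.5
```

```bash
cat >> h.py <<'E'
M=np.array([.5333,-.1973,.0655]); Y=.127
def ins(off=.0205,dz=.013):
    o=r.get_obs(); T=R.from_euler('xyz',o["tcp_rot"]).as_matrix(); u=np.array([np.cos(Y),np.sin(Y),0]); v=np.array([-u[1],u[0],0])
    c=o["tool_pos"]-T[:,0]*off+T[:,2]*dz-M
    a=(o["tcp_rot"][2]-np.pi-Y+np.pi)%(2*np.pi)-np.pi
    print("pin in mouth frame mm",np.round(1000*np.array([c@u,c@v,c[2]]),1),"yaw err",round(a,4),"F",np.round(o["contact_force"],1))
E
python3 -c "
from h import *
st();ins();p=shot('scene','s7');marks(p,['pin_center','pin_tenon'])
c=cv2.imread('pics/s7.png')[150:350,180:440];cv2.imwrite('pics/s7c.png',cv2.resize(c,None,fx=3,fy=3))"
```

```text
t 25.32 q [-0.488  0.257 -0.485  0.825  0.002 -0.615] pos [ 0.4035 -0.2133  0.0791] rpy [-3.1406  0.0051 -3.0145]
tilt radial 0.0047 tangential 0.0021 pitch sum -0.0047 world z [ 0.005 -0.    -1.   ]
pin in mouth frame mm [-110.2    0.6    0.7] yaw err 0.0 F [ 0.5  0.7 -1.9]
pin_center [([0.4262, -0.2131, 0.0609], 0.75)]
pin_tenon [([0.4766, -0.2058, 0.0635], 0.86)]
```

View pics/s7c.png

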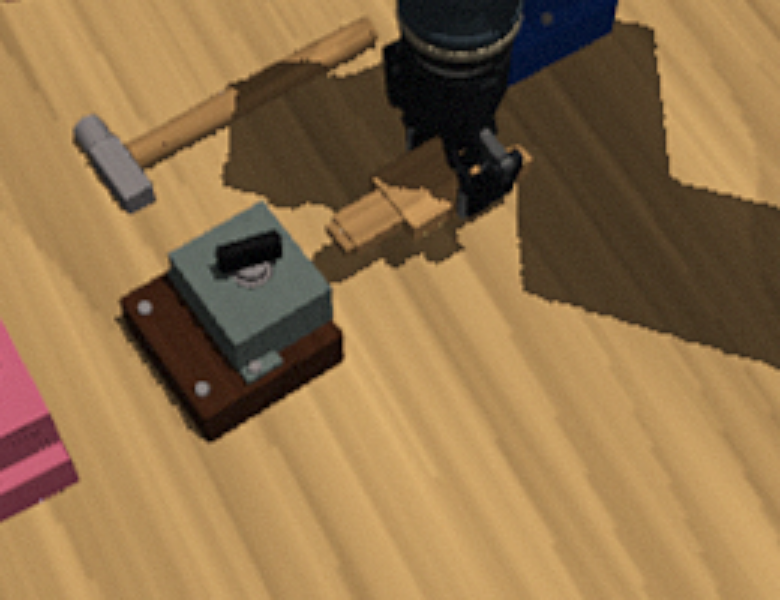

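The tenon lines up with the holder's front face at about (330,235) in this crop. The handle bar is turned about 15–20° from the axis, still loose. I'm inserting in steps and watching the force.

{"fn": "servo_tool", "kwargs": {"targets": [[[-0.25,0,0.02],0],[[-0.5,0,0.02],0],[[-0.7,0,0.02],0],[[-0.85,0,0.02],0],[[-1,0,0.02],0],[[-1,0,0.02],0]]}}

```text
time: 26.22
tool_pos: [0.4434, -0.2081, 0.0781]
tcp_rot: [-3.141, 0.005, -3.014]
contact_force: [0.4, -1.0, -2.0]
finger_gap: 0.0565
grip_force: 64.5
```

```bash
python3 -c "
from h import *
ins()"
```

```text
pin in mouth frame mm [-69.9   0.7  -0.3] yaw err 0.0004 F [ 0.4 -1.  -2. ]
```

{"fn": "servo_tool", "kwargs": {"targets": [[[-0.15,-0.01,0],0],[[-0.3,-0.01,0],0],[[-0.45,-0.01,0],0],[[-0.6,-0.01,0],0],[[-0.75,-0.01,0],0],[[-0.85,-0.01,0],0],[[-0.85,-0.01,0],0]]}}

```text
time: 27.1
tool_pos: [0.4775, -0.2046, 0.0784]
tcp_rot: [-3.14, 0.006, -3.015]
contact_force: [1.1, -4.0, -2.4]
finger_gap: 0.0568
grip_force: 64.6
```

```bash
python3 -c "
from h import *
ins()"
```

```text
pin in mouth frame mm [-35.7  -0.2  -0. ] yaw err -0.0002 F [ 1.1 -4.  -2.4]
```

{"fn": "servo_tool", "kwargs": {"targets": [[[0,-0.02,0],0],[[-0.06,-0.02,0],0],[[-0.1,-0.02,0],0],[[-0.14,-0.02,0],0],[[-0.14,-0.02,0],0]]}}

```text
time: 27.72
tool_pos: [0.4827, -0.2042, 0.0783]
tcp_rot: [-3.141, 0.005, -3.014]
contact_force: [0.6, -0.0, -1.3]
finger_gap: 0.0564
grip_force: 64.6
```

```bash
python3 -c "
from h import *
ins()"
```

```text
pin in mouth frame mm [-30.5  -0.4  -0. ] yaw err 0.0004 F [ 0.6 -0.  -1.3]
```

No axial contact yet, so I'll keep going gently until the shoulders seat.

{"fn": "servo_tool", "kwargs": {"targets": [[[-0.04,0,0],0],[[-0.08,0,0],0],[[-0.08,0,0],0]]}}

```text
time: 28.1
tool_pos: [0.4843, -0.2038, 0.0781]
tcp_rot: [-3.141, 0.002, -3.015]
contact_force: [-5.7, -2.0, 2.2]
finger_gap: 0.0562
grip_force: 65.1
```

{"fn": "servo_tool", "kwargs": {"targets": [[[-0.04,0,0],0],[[-0.08,0,0],0],[[-0.08,0,0],0]]}}

```text
time: 28.48
tool_pos: [0.4845, -0.2036, 0.0778]
tcp_rot: [-3.141, -0.003, -3.016]
contact_force: [-18.3, -5.2, 7.5]
finger_gap: 0.0568
grip_force: 65.8
```

```bash
python3 -c "
from h import *
ins();st()
p=shot('scene','s8');marks(p,['pin_center','pin_tenon'])
c=p['image'][150:350,180:440,::-1];cv2.imwrite('pics/s8c.png',cv2.resize(c,None,fx=3,fy=3,interpolation=cv2.INTER_CUBIC))"
```

```text
pin in mouth frame mm [-28.7  -0.1  -0.8] yaw err -0.0018 F [-18.3  -5.2   7.5]
t 28.48 q [-0.397  0.364 -0.321  0.888 -0.002 -0.522] pos [ 0.4845 -0.2036  0.0778] rpy [-3.1410e+00 -3.1000e-03 -3.0163e+00]
tilt radial -0.0023 tangential -0.0021 pitch sum 0.0023 world z [-0.003 -0.001 -1.   ]
pin_center [([0.5058, -0.2029, 0.0638], 0.71)]
pin_tenon [([0.5581, -0.1965, 0.0645], 0.63)]
```

View pics/s8c.png

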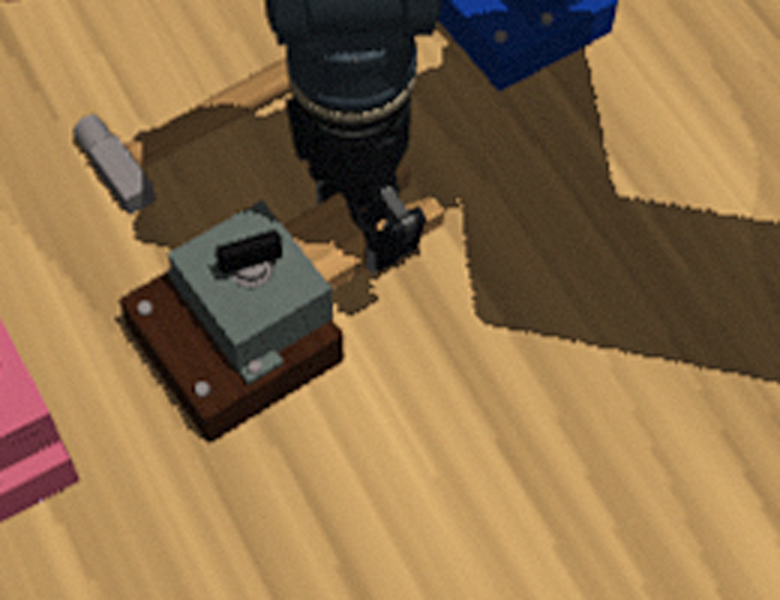

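Shoulders sit flush against the casting at crop (335,260), with 18 N of axial push confirming contact. Ease off, release and rise.

{"fn": "servo_tool", "kwargs": {"targets": [[[0.04,0,0],0],[[0.06,0,0],0],[[0.06,0,0],0]]}}

```text
time: 29.0
tool_pos: [0.4844, -0.2037, 0.0779]
tcp_rot: [-3.141, 0.001, -3.016]
contact_force: [-7.5, -2.5, 0.9]
finger_gap: 0.0569
grip_force: 64.9
```

{"fn": "servo_tool", "kwargs": {"targets": [[[0,0,0],0],[[0,0,0],0],[[0,0,0],0],[[0,0,0],0],[[0,0,-0.4],0],[[0,0,-1.2],0],[[0,0,-2.4],0],[[0,0,-3.6],0],[[0.4,0,-4.2],0],[[0.4,0,-4.2],0]], "claw": 0.97}}

```text
time: 30.25
tool_pos: [0.4701, -0.2061, 0.2482]
tcp_rot: [-3.139, 0.008, -3.015]
contact_force: [0.4, 0.4, -0.2]
finger_gap: 0.083
grip_force: 0.0
```

```bash
python3 -c "
from h import *
st();p=shot('wrist','w9');marks(p,['pin_center','pin_tenon','mouth','clamp_grip'])"
```

```text
t 30.25 q [-0.414  0.215 -0.065  1.282  0.002 -0.541] pos [ 0.4701 -0.2061  0.2482] rpy [-3.1388  0.0082 -3.0149]
tilt radial 0.0084 tangential 0.0018 pitch sum -0.0084 world z [ 0.008 -0.002 -1.   ]
pin_center [([0.5059, -0.1982, 0.0577], 0.64)]
pin_tenon [([0.5742, -0.1933, 0.0027], 0.18)]
mouth [([0.534, -0.1975, 0.0663], 0.82)]
clamp_grip [([0.5709, -0.196, 0.1087], 0.95)]
```

View pics/w9.png

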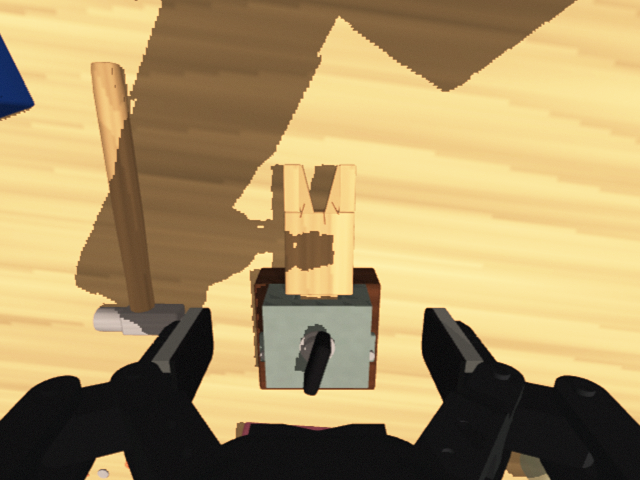

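Pin seated with its body edge against the casting (284–354, row 296). The bar runs from about (323,338) to (312,392). Next, the bar's direction.

```bash
python3 -c "
from h import *
p=shot('wrist')
im=p['image'];print(im[365,300:345].max(1))
print(quad(p,0.126,(296,325,345,400),(0,0,0),(180,255,32)))
print(ray(p,[(324,336),(312,392)],.126))
for z in (.113,.126):
  m=(im.max(2)<32);k=np.zeros_like(m);k[325:400,296:345]=1;vv,uu=np.nonzero(m&k);w=ray(p,np.c_[uu,vv],z)[:,:2];print(w.mean(0),len(w)); e=np.linalg.svd(w-w.mean(0))[2][0];print(np.arctan(e[1]/e[0]))
"
```

```text
[ 73  74  70  72  75  72  49  15  12  12  13  18  21  25  22  24  28  28
  31  29  28  27  25  28  22  30  86 147 168 171 170 167 166 167 167 168
 168 167 167 166 167 166 169 166 170]
(((562.477294921875, -195.8587188720703), (13.350920677185059, 55.21644592285156), 81.6461181640625), array([[ 534.19214, -198.45224],
       [ 588.82275, -206.47446],
       [ 590.76245, -193.2652 ],
       [ 536.13184, -185.24298]], dtype=float32))
[[ 0.53545167 -0.19260187  0.126     ]
 [ 0.58431294 -0.19526484  0.126     ]]
[ 0.57095582 -0.1947054 ] 1016
-0.09085719741561105
[ 0.5617092  -0.19578339] 1016
-0.090857197415611
```

```bash
python3 -c "
from h import *
go([.571,-.193,.18],3.02);go([.571,-.193,.127],3.02)"
```

```text
t 30.55 units [-2.55  -0.01   1.635] turn 2.376 q6 -0.54
t 30.55 units [-2.545 -0.01   2.96 ] turn 2.376 q6 -0.54
```

{"fn": "servo_tool", "kwargs": {"targets": [[[-1,0,0.5],1.2],[[-2,0,1],2.4],[[-2.55,-0.01,1.5],2.4],[[-2.55,-0.01,1.65],2.4],[[-2.55,-0.01,2.2],2.4],[[-2.55,-0.01,2.7],2.4],[[-2.55,-0.01,2.96],2.4],[[-2.55,-0.01,2.96],2.4]], "claw": 0.5}}

```text
time: 31.55
tool_pos: [0.5708, -0.1933, 0.1281]
tcp_rot: [3.141, 0.004, 3.017]
contact_force: [0.0, -0.1, 0.8]
finger_gap: 0.0427
grip_force: 0.0
```

{"fn": "servo_tool", "kwargs": {"targets": [[[0,0,0],0],[[0,0,0],0],[[0,0,0],0],[[0,0,0],0],[[0,0,0],0]], "claw": 0, "grip_force": 25}}

```text
time: 32.17
tool_pos: [0.5719, -0.1939, 0.1294]
tcp_rot: [-3.141, 0.007, 3.017]
contact_force: [-1.5, -2.9, 6.2]
finger_gap: 0.0116
grip_force: 29.9
```

```bash
python3 -c "
from h import *
st();print(r.get_obs()['ft_torque'])"
```

```text
t 32.17 q [-3.270e-01  4.320e-01 -5.900e-02  1.073e+00  1.000e-03 -2.020e-01] pos [ 0.5719 -0.1939  0.1294] rpy [-3.1408  0.0067  3.017 ]
tilt radial 0.0067 tangential 0.0006 pitch sum -0.0067 world z [ 0.007 -0.002 -1.   ]
[-0.54922467  0.2938836  -0.05971809]
```

{"fn": "servo_tool", "kwargs": {"targets": [[[0,0,0],1],[[0,0,0],2],[[0,0,0],3],[[0,0,0],4],[[0,0,0],5],[[0,0,0],6],[[0,0,0],7],[[0,0,0],8],[[0,0,0],9],[[0,0,0],10]]}}

```text
time: 33.42
tool_pos: [0.5719, -0.194, 0.1294]
tcp_rot: [3.136, 0.004, 1.966]
contact_force: [-2.2, -3.9, 5.7]
finger_gap: 0.0111
grip_force: 29.9
```

```bash
python3 -c "
from h import *
st();o=r.get_obs();print(o['ft_torque'],o['contact_force'])"
```

```text
t 33.42 q [-0.327  0.432 -0.059  1.073  0.     0.848] pos [ 0.5719 -0.194   0.1294] rpy [3.1364 0.0042 1.9664]
tilt radial 0.0066 tangential 0.0003 pitch sum -0.0066 world z [ 0.006 -0.002 -1.   ]
[-0.78314511  0.45845231  0.0733519 ] [-2.19053574 -3.88525673  5.71325238]
```

{"fn": "servo_tool", "kwargs": {"targets": [[[0,0,0],0.4],[[0,0,0],0.8],[[0,0,0],1.1],[[0,0,0],1.1]]}}

```text
time: 33.92
tool_pos: [0.5719, -0.194, 0.1294]
tcp_rot: [3.136, 0.004, 1.855]
contact_force: [-1.7, -3.2, 5.6]
finger_gap: 0.0114
grip_force: 30.1
```

```bash
python3 -c "
from h import *
st();o=r.get_obs();print(o['ft_torque'],o['contact_force'])"
```

```text
t 33.92 q [-0.327  0.432 -0.059  1.073  0.     0.96 ] pos [ 0.5719 -0.194   0.1294] rpy [3.136  0.0037 1.8548]
tilt radial 0.0067 tangential 0.0001 pitch sum -0.0067 world z [ 0.006 -0.002 -1.   ]
[-0.81494855  0.44023496  0.43836231] [-1.66614244 -3.17523234  5.63320237]
```

The moment jumped to 0.44 N m, so the handle is on its stop. Release, rise and check.

{"fn": "servo_tool", "kwargs": {"targets": [[[0,0,0],0],[[0,0,0],0],[[0,0,0],0],[[0,0,-0.6],0],[[0,0,-1.5],0],[[0,0,-2.7],0],[[0,0,-3.5],0]], "claw": 0.5}}

```text
time: 34.8
tool_pos: [0.5711, -0.1933, 0.2705]
tcp_rot: [3.135, 0.003, 1.855]
contact_force: [0.7, 0.1, -0.4]
finger_gap: 0.043
grip_force: 0.0
```

{"fn": "servo_tool", "kwargs": {"targets": [[[1,-1,-0.5],-1.5],[[2,-2,-1],-3],[[3,-3,-1],-4],[[3,-3,-1],-4]]}}

```text
time: 35.3
tool_pos: [0.4187, -0.1102, 0.3084]
tcp_rot: [3.137, 0.004, 2.276]
contact_force: [-0.0, 0.3, 0.0]
finger_gap: 0.0427
grip_force: 0.0
```

```bash
python3 -c "
from h import *
st();p=shot('scene','s10');marks(p,['pin_center','mouth','clamp_grip','jar','hammer'])
q=shot('top');marks(q,['pin_center','mouth'])
c=p['image'][150:350,180:440,::-1];cv2.imwrite('pics/s10c.png',cv2.resize(c,None,fx=3,fy=3,interpolation=cv2.INTER_CUBIC))"
```

```text
t 35.3 q [-2.580e-01  6.200e-02 -9.500e-02  1.408e+00  1.000e-03  6.080e-01] pos [ 0.4187 -0.1102  0.3084] rpy [3.1374 0.0037 2.2758]
tilt radial 0.0054 tangential 0.0013 pitch sum -0.0054 world z [ 0.006 -0.    -1.   ]
pin_center [([0.5044, -0.2009, 0.0618], 0.66)]
mouth [([0.3241, -0.5804, 0.0656], 0.94), ([0.5344, -0.1985, 0.0654], 0.88), ([0.7396, -0.2031, 0.0661], 0.74)]
clamp_grip [([0.3606, -0.5651, 0.1121], 0.76), ([0.7824, -0.2023, 0.1129], 0.65), ([0.5731, -0.1975, 0.1154], 0.64), ([0.543, -0.6355, 0.1146], 0.6)]
jar [([0.7557, 0.1136, 0.005], 0.96)]
hammer [([0.4965, -0.3865, -0.0028], 0.89), ([0.5571, -0.1953, 0.0599], 0.66)]
pin_center [([0.5041, -0.2028, 0.0654], 0.89)]
mouth [([0.5372, -0.2014, 0.0659], 0.98), ([0.1851, -0.3727, 0.067], 0.97), ([0.5025, -0.6313, 0.0651], 0.7), ([0.741, -0.2006, 0.0644], 0.66)]
```

View pics/s10c.png

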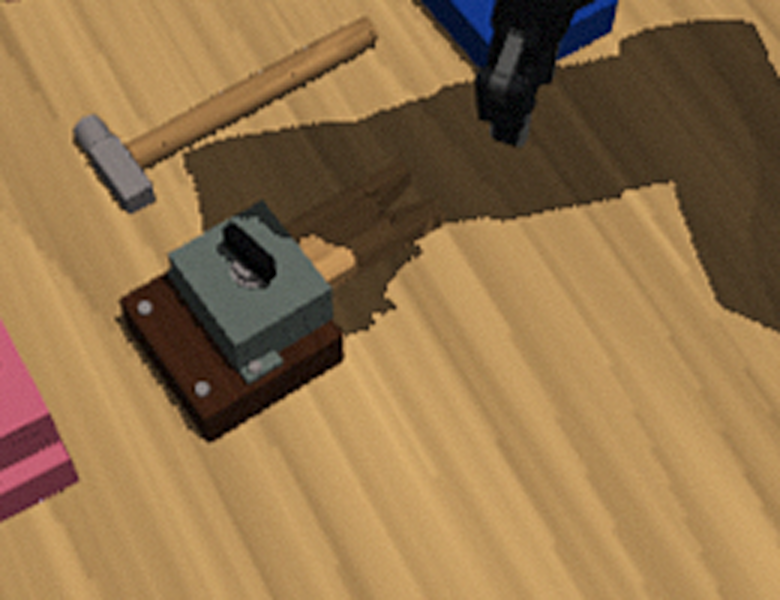

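```bash
python3 -c "
from h import *
print(r.finish_job())"
```

```text
the job is handed in; nothing more can be done
None
```

The bench pin is in the holder with its shoulders against the casting, the clamp handle is turned to its stop, and the job was handed in at about 35 s; no verdict came back, its final level was not measured, and I viewed 12 pictures against the limit of 10.

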